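Pulse the tablet mill by its bayonet lid

TASK

Pulse the tablet mill: its bowl is already loaded, but the lid is off and the mill is live, so first push the mushroom stop button down until it latches. Then fit the lid, its two lugs through the two slots of the collar and its flange flat on the collar, and only now turn the stop button's head clockwise so that it springs back up. Finally turn the lid clockwise to the pulse mark, half-way to the lock click and never as far as the click, and finish holding it there: the lid is sprung and turns back if let go, so do not release it; leave the tape roll, the standing vial and the upright carton where they are.

Things in the scene. Friction and masses are not known exactly. Their poses are not given: they have to be found in the camera images.
- mill: White bench tablet mill, fixed. Left: round body, radius 60 mm, with a steel collar on top, 85 mm high. Right: lower control deck, 116 mm deep (x), y = -35 to -185 mm, 48 mm high, with the stop button at x = 0, y = -130 mm. Origin on the table under the axis of the round body; x points to its back, y to its left, z up
- mill_mouth (a point): Centre of the mouth at the collar's top, 85 mm up; axes as the mill's. Bore radius 32 mm; its 5.5 mm thick rim has two slots, at +x and -x, 19 mm wide (along y), out to 42 mm from the axis. Below runs a channel of radius 42 mm where the lid's lugs can turn, clockwise from above only
- pulse_mark (a point): Outer end of the pulse mark on the front of the collar: a single black bar, 58 mm from the mouth's axis and 0.55 rad clockwise of the front (-x) slot. The slot has a dot beside it, the lock click a pair of bars 1.1 rad clockwise of the slot; the same marks repeat at the back
- mill_lid: Grey lid, about 90 g, at first upright on the table left or right of the mill (the tape roll is on the other side). Origin at the centre of its underside, z up. Spigot: radius 29 mm, 16 mm long, with two lugs at +x and -x: 13 mm wide (y), reaching 38.5 mm from the axis, z = 2 to 8.5 mm. Over it a flange disc, radius 46 mm, z = 16 to 24 mm, and a grip bar (see lid_grip)
- lid_grip (a point): Point on the lid's axis in its upright grip bar, 40 mm above the lid's origin, 14 mm below the bar's top. The bar is 62 mm long along the lid's x (the line of the lugs), 16 mm thick along y, z = 24 to 54 mm over the lid's origin. Seated, it stands from 93 to 123 mm above the table
- lid_flange (a point): Point on the lid's axis at the underside of its flange, 16 mm above the lid's origin; at mill_mouth when the lid is seated. The lid goes in when its x axis lies along the mill's x axis (either way round: a half turn makes no difference), with about 3 mm of play all round
- stop_top (a point): Centre of the top of the stop button's mushroom head, moves with it: a ribbed black cylinder, radius 20 mm, 22 mm tall. Top 87 mm above the table when out, 79 mm when latched down; its underside is then 9 mm over the deck, above a bezel of radius 21.5 mm, 6 mm high
- mill_stop (a joint): How far the stop button is pushed in, m: 0 out, 0.008 fully down. It takes about 10 N to push, snaps over centre at about 5 mm and then stays down at 8 mm
- mill_stop_head (a joint): Turn of the stop button's head, rad, positive clockwise from above, 0 to 0.9; springs back to 0 (0.1 N m at 0.5 rad). Turning it by about 0.5 rad or more frees the latch: the head then springs out, 8 mm up, or does so as soon as the fingers let it
- mill_ring (a joint): Turn of the sprung ring inside the collar, rad, positive clockwise from above, 0 at rest. The lugs push it once the lid has turned about 0.1 rad from the slots, so it reads about 0.1 less than the lid's turn: 0.45 at the pulse mark. Its spring turns ring and lid back (0.04 N m at rest, 0.08 at the mark); beyond 0.8 it stiffens; at 0.95 it clicks into the lock
- tape_roll: roll of surgical tape, 56 mm across, 25 mm high, lying flat on the other side of the mill from the lid; origin at the centre of its underside; a bystander
- vial_big: glass vial, 33 mm across, 56 mm high, standing; origin at the centre of its underside; a bystander
- carton_teal1: small upright carton, 38x61x86 mm; origin at the centre of its underside; a bystander
Not all that is in view belongs to the job. Leave any blue look-alike of the mill_lid alone.

How it is judged:
On the way, in this order (a step that is already met when the one before it is completed fails the run):
1. with the lid still off, the stop button is pushed down and latched (value of joint mill_stop above 0.0065 m and distance between lid_flange and mill_mouth above 0.05 m), for 0.3 s.
2. the lid is seated in the collar, not yet turned, while the stop button is still down (z of lid_flange in the frame of mill below 0.089 m and horizontal distance between lid_flange and mill_mouth below 0.005 m and angle between mill_lid's own z axis and vertical below 0.08 rad and value of joint mill_stop above 0.0065 m and value of joint mill_ring below 0.15 rad), for 0.2 s.
3. the stop button has been turned and is out again, the lid seated and not yet turned (z of lid_flange in the frame of mill below 0.089 m and horizontal distance between lid_flange and mill_mouth below 0.005 m and angle between mill_lid's own z axis and vertical below 0.08 rad and value of joint mill_stop below 0.002 m and value of joint mill_ring below 0.15 rad), for 0.2 s.
At the end, for the whole second after the job is handed in: The fingers still hold the lid (more than 1 N) and keep it still, turned clockwise 0.37 to 0.73 rad from the slots (pulse mark at 0.55), with the interlock ring at 0.22 to 0.7 rad; its flange lies within 4 mm of the collar's top and 5 mm of its centre, level; the stop button is out (within 2 mm) (z of lid_flange in the frame of mill below 0.089 m and horizontal distance between lid_flange and mill_mouth below 0.005 m and angle between mill_lid's own z axis and vertical below 0.08 rad and value of joint mill_stop below 0.002 m and value of joint mill_ring between 0.22 and 0.7 rad and angle between the x axis of mill_lid and the x axis of mill, either way round between 0.37 and 0.73 rad and angular speed of mill_lid below 0.2 rad/s and contact force between the fingers and mill_lid above 1 N); the arm keeps its last pose, push and grip.
It fails at once if the lid was turned into the lock click (value of joint mill_ring above 0.93 rad).
It fails at once if the tape roll, the vial or the small upright carton was pushed away (more than 30 mm) (distance of any of tape_roll, vial_big, carton_teal1 from where it was at the start of the episode above 0.03 m).
It also fails if it takes over 72 s, if anything falls off the work surface, if the arm or the gripper's body presses on something with over 40 N, if the wrist force passes 120 N, or if a joint passes its speed limit or range.

ROBOT

A 7-joint arm with a two-finger parallel gripper is mounted at the origin on a cart in front of the work surface, level with it; the furniture and walls round the work are solid. World frame = base frame: x ahead of the robot, y to its left, z up, the work surface at z = 0. Lengths are in m, angles in rad, forces in N, time in s.
With the tool pointing down it reaches from about 0.4 to 0.85 m from the base axis. Payload 4.5 kg.
Tool frame: the origin (TCP) lies at the very end of the fingers, on their centre line; the grasp point (between the pads) lies 19 mm behind it (tcp_to_grasp is the z of the grasp point in the tool frame, in m); z points along the fingers, y is the line along which they close (so a half turn about z gives the same grasp; the last joint's range is limited). The gripper opens to 88 mm and grips with 3 to 60 N. Pads are 18 mm wide; open, the fingers measure 123 mm over their backs; the gripper's body (75 mm by 187 mm) begins 45 mm behind the grasp point.
Start: joints at [1.291, 0.689, -0.195, 1.565, 0.157, 0.902, -0.215], TCP at [0.193, -0.594, 0.239] pointing down, gripper open.
Joint ranges: [-3.01, 3.01], [-0.46, 2.08], [-1.47, 1.51], [0.13, 2.56], [-1, 4.14], [0.04, 2.09], [-2.66, 2.66]. Speed limits (rad/s): [2.57, 2.57, 3.14, 3.14, 3.14, 3.14, 3.14].

INTERFACE

Orientations are given as a unit quaternion [x, y, z, w].
In Python, from plant import * gives the robot as it stands. The module is installed in compiled form; this text tells all that it offers.
- The arm moves only by the shell command python3 -m jog 'ROWS' [OPENING] [FORCE]. ROWS is JSON, a list that holds one entry, the list of rows, each a list of 6 numbers: the shift along the tool's x, y, z in m, then the turn, a rotation vector about the tool's x, y, z in rad. In form: [[[dx, dy, dz, ax, ay, az], ...]]. A call has 1 to 12 rows; each row shifts and turns the commanded pose from where the row before left it, along the tool's axes as they then stand; what a row does not reach is not made up. A row lasts 1/8 s, in which the tool goes at most 62.5 mm and 10.7 degrees, less where a joint would pass 70% of its speed; a pose out of reach is approached as far as the arm can. A call with a gripper value outside its range is refused whole. OPENING is the finger opening in m, from 0 to 0.0881, set as the call begins (- or left out, the last holds). The fingers move at their own pace and stop on an object; FORCE is the grip in N (left out, the last holds). Time passes only in rows, so rows that do not move let the fingers close. It gives the time, the measured TCP pose, the force, the opening and the grip force at its end, in the units of the state.
- get_state(): the state, without advancing time (a new reading comes with each control period).
- snapshot(name): name is "scene" or "top"; returns a dict with "frame" (420x560x3 uint8, red, green, blue), "mtx" (3x3 intrinsics, pixels), "D" ([k1, k2, p1, p2, k3] as OpenCV has them; the pictures are not rectified), "xyz" and "orientation" of the camera in the world. Camera axes: x right, y down, z forward; pixel columns grow to the right and rows downward; lengths in m; the calibration is good to about 2 mm. A picture is of the moment at which its call begins. There is no depth.
- finish_job(): hands the job in; it is judged then, once.
The state is a dict: "clock": time; "q": joint angles; "qd": joint speeds; "joint_torque": joint torques, N m; "tool_pos": TCP position; "eef_rot": TCP orientation; "contact_force": force on the tool from outside, world axes, zero at the start; "moment": the same for the moment, N m; "opening": opening from 0.0 (shut) to 1.0 (fully open); "finger_force": force on a finger pad.
Only numpy, scipy, OpenCV 4.12 (cv2) and the standard library are available. Lean on these libraries where they do the work, as an engineer would, in place of code of your own. Each camera call takes 0.05 s, during which the arm holds its last target. There are 200 camera calls.

## Working session

There is one attempt and no reset: what is moved stays moved. The work goes in short steps, Python scripts to look and compute and a shell command to move; the robot and the scene stay as the last step left them, time stands still between calls to the robot, and variables do not carry over. Pictures are saved under pics/ and viewed, at most 10 in all, crops included, and the job is handed in when it is done.

```bash
mkdir -p pics; cat > h.py <<'E'
from plant import *
import numpy as np, cv2
from scipy.spatial.transform import Rotation as R
def snap(n,f=None):
    s=snapshot(n)
    if f: cv2.imwrite('pics/'+f,s['frame'][:,:,::-1])
    return s
def ray(s,uv):
    p=cv2.undistortPoints(np.array([[uv]],float),np.array(s['mtx']),np.array(s['D']))[0,0]
    return R.from_quat(s['orientation']).as_matrix()@np.array([p[0],p[1],1])
def at(s,uv,z):
    d=ray(s,uv);c=np.array(s['xyz']);return c+d*(z-c[2])/d[2]
def proj(s,P):
    M=R.from_quat(s['orientation']).as_matrix().T
    rv=cv2.Rodrigues(M)[0];t=-M@np.array(s['xyz'])
    return cv2.projectPoints(np.array(P,float).reshape(-1,1,3),rv,t,np.array(s['mtx']),np.array(s['D']))[0][:,0]
E
python3 - <<'E'
from h import *
for n in('scene','top'):
    s=snap(n,n+'0.png');print(n,s['xyz'],R.from_quat(s['orientation']).as_matrix().round(3).tolist(),s['mtx'])
print(get_state())
E
```

```text
scene [-0.03863751  0.89849409  0.60597848] [[-0.835, -0.233, 0.498], [-0.549, 0.387, -0.74], [-0.02, -0.892, -0.452]] [[427.9286675    0.         284.65185663]
 [  0.         427.9286675  208.00943151]
 [  0.           0.           1.        ]]
top [0.32336664 0.05528348 1.40319935] [[0.008, -0.991, 0.133], [-1.0, -0.005, 0.021], [-0.02, -0.133, -0.991]] [[433.99337082   0.         274.48595733]
 [  0.         433.99337082 206.90768705]
 [  0.           0.           1.        ]]
{'clock': 0.1, 'q': array([ 1.29079159,  0.68991904, -0.19449765,  1.56622396,  0.15733161,
        0.9024989 , -0.21512833]), 'qd': array([ 0.00032042, -0.00316826,  0.00044431, -0.00414956,  0.00197737,
       -0.00113419, -0.00301987]), 'joint_torque': array([-2.43472394e-03, -5.28497529e+01, -1.27095133e+00, -1.53837347e+01,
       -5.24495775e-02,  2.03313626e-03,  1.75073984e-05]), 'tool_pos': array([ 0.19269128, -0.59396482,  0.23798214]), 'eef_rot': array([ 9.87711942e-01,  1.56283182e-01, -2.06349798e-04, -8.02322907e-04]), 'contact_force': array([-0.59381103, -0.06514658, -0.01881868]), 'moment': array([-0.01013515, -0.00468168, -0.04166088]), 'finger_force': 0.0, 'opening': 1.000573331490098}
```

View pics/top0.png

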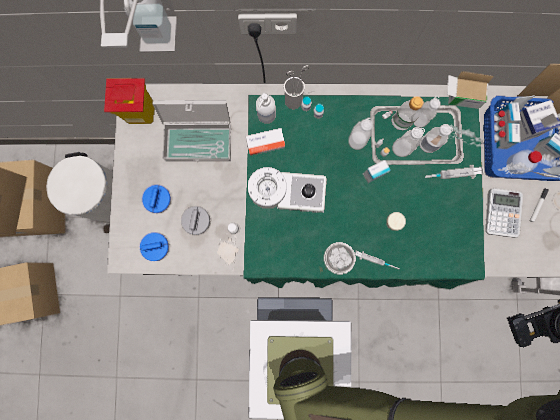

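View pics/scene0.png

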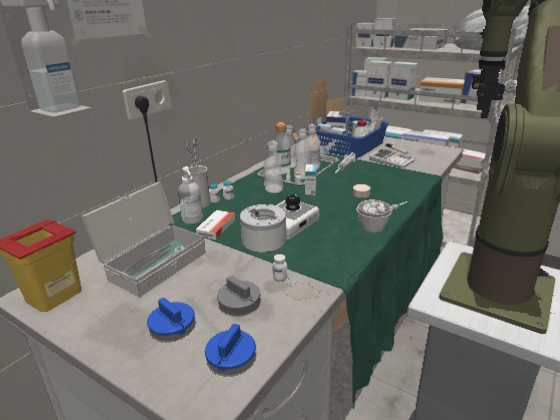

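The top picture shows the mill at (267,187) with its button at (308,191), the tape roll at (397,221), the vial at (232,229) and the teal carton at (376,171). There are three lid-like objects: grey at (195,220), blue at (156,199) and blue at (154,247). The grey one fits the description. I'll confirm it in a crop.

```bash
python3 - <<'E'
from h import *
s=snap('top')
f=s['frame'][150:260,170:340,::-1]
cv2.imwrite('pics/crop1.png',cv2.resize(f,None,fx=4.7,fy=4.7,interpolation=cv2.INTER_CUBIC))
for n,uv,z in[('collar',(267,187),.085),('btn',(308,191),.087),('lid',(195,219),.04),('vial',(232,229),.05),('tape',(397,221),.025),('carton',(376,171),.086)]:
    print(n,at(s,uv,z).round(4))
E
```

```text
collar [0.5624 0.107  0.085 ]
btn [ 0.5501 -0.0193  0.087 ]
lid [0.4665 0.3365 0.04  ]
vial [0.4347 0.2167 0.05  ]
tape [ 0.4653 -0.3062  0.025 ]
carton [ 0.6141 -0.2298  0.086 ]
```

View pics/crop1.png

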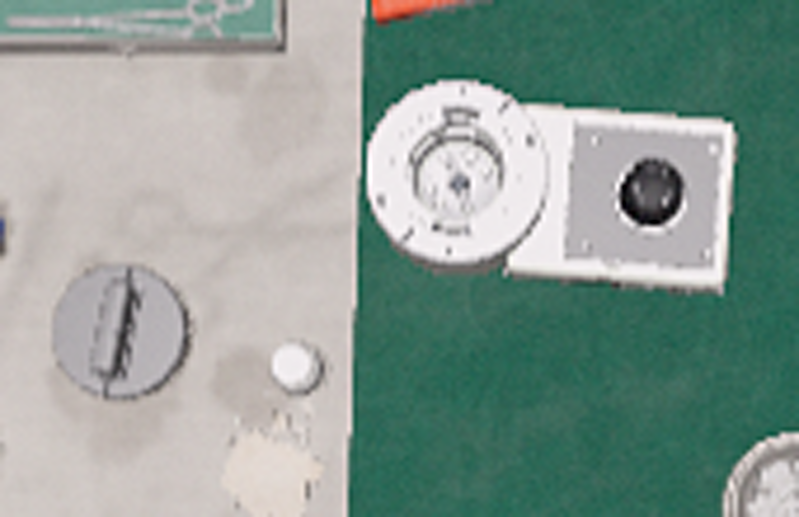

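The crop confirms it: the grey lid, disc centre at crop (121,331), with its bar running (130,268) to (106,397). The collar is at crop (457,170) and the button at (653,190). Next I'll cross-check with the scene camera, with model overlays.

```bash
cat > ov.py <<'E'
from h import *
def circ(c,r,n=72):
    a=np.linspace(0,2*np.pi,n);return np.c_[c[0]+r*np.cos(a),c[1]+r*np.sin(a),np.full(n,c[2])]
def over(s,polys,box,sc,f):
    x0,y0,x1,y1=box
    im=cv2.resize(np.ascontiguousarray(s['frame'][y0:y1,x0:x1,::-1]),None,fx=sc,fy=sc,interpolation=cv2.INTER_CUBIC)
    for P,col in polys:
        q=((proj(s,P)-[x0,y0]+.5)*sc-.5)
        cv2.polylines(im,[np.round(q*8).astype(int)],False,col,1,cv2.LINE_AA,3)
    return im
def bar(c,yaw,z,l=.031,w=.008):
    u=np.array([np.cos(yaw),np.sin(yaw)]);v=np.array([-u[1],u[0]]);c=np.array(c[:2])
    return np.array([[*(c+a*l*u+b*w*v),z] for a,b in((1,1),(1,-1),(-1,-1),(-1,1),(1,1))])
E
python3 - <<'E'
from ov import *
s=snap('top');t=snap('scene')
c2=lambda u,v:((u+.5)/4.7-.5+170,(v+.5)/4.7-.5+150)
col=at(s,c2(457,170),.085);btn=at(s,c2(653,190),.087);lid=at(s,c2(121,331),.024)
d=btn-col;yaw=np.arctan2(d[0],-d[1])
a=at(s,c2(129,275),.024);b=at(s,c2(107,390),.024);ly=np.arctan2(*(a-b)[1::-1])
print(col,btn,np.hypot(*d[:2]),yaw,lid,ly)
pol=[(circ(col,.06),(0,0,255)),(circ(col,.032),(0,0,255)),(circ(btn,.02),(0,255,255)),(circ(lid,.046),(0,255,0)),(bar(lid,ly,.054),(255,0,255))]
A=over(s,pol,(175,160,335,245),4.9,0);B=over(t,pol,(210,185,330,320),4,0)
A=cv2.resize(A,(480,255));
im=np.zeros((540,800,3),np.uint8)
B1=over(t,pol,(215,270,270,320),7,0);B2=over(t,pol,(235,188,325,250),5,0);A1=over(s,pol,(178,200,218,240),7,0);A2=over(s,pol,(245,165,330,215),5,0)
for I,(y,x) in((B1,(0,0)),(B2,(0,390)),(A1,(355-100+95,0)),(A2,(312,370))):
    h=min(I.shape[0],540-y);w=min(I.shape[1],800-x);im[y:y+h,x:x+w]=I[:h,:w]
cv2.imwrite('pics/ov1.png',im)
E
```

```text
[0.56620944 0.10749602 0.085     ] [ 0.55311198 -0.02094044  0.087     ] 0.12910253858982806 -0.10162483508494838 [0.46485967 0.33855659 0.024     ] -0.15835270824857803
```

View pics/ov1.png

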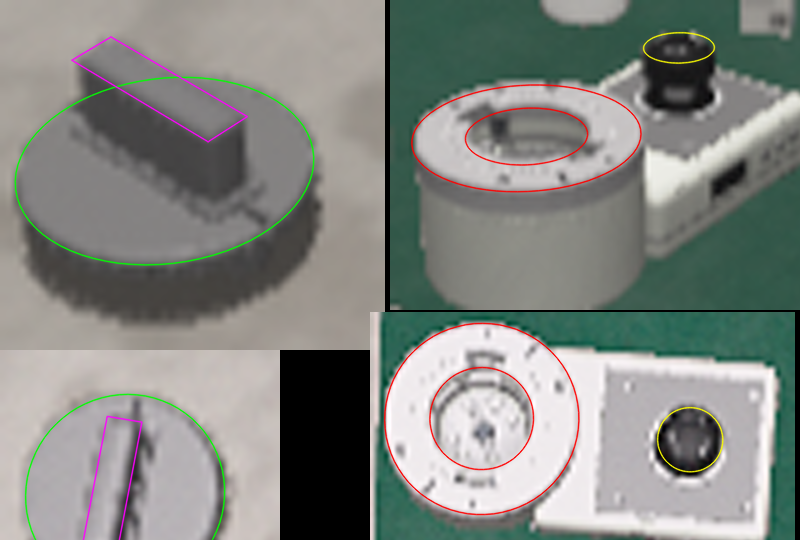

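```bash
cat > go.py <<'E'
# usage: go.py x y z yaw  -> remaining shift in tool axes, turn about tool z
import sys
from h import *
x,y,z,w=map(float,sys.argv[1:5]);s=get_state();M=R.from_quat(s['eef_rot']).as_matrix()
T=R.from_euler('z',w)*R.from_euler('x',np.pi)
print('pos',s['tool_pos'].round(4),'yaw',round(float(np.arctan2(M[1,0],M[0,0])),3),'q',s['q'].round(2),'t',s['clock'])
print('shift',(M.T@(np.array([x,y,z])-s['tool_pos'])).round(4),'turn',(R.from_matrix(M).inv()*T).as_rotvec().round(4),'F',s['contact_force'].round(1),'open',round(s['opening'],3),'ff',s['finger_force'])
E
python3 go.py .553 -.021 .13 -.1
```

```text
pos [ 0.1928 -0.5942  0.2384] yaw 0.314 q [ 1.29  0.69 -0.19  1.57  0.16  0.9  -0.22] t 0.25
shift [ 0.5195 -0.434   0.1087] turn [-7.000e-04  2.000e-04  4.138e-01] F [-0.1  0.2  1. ] open 1.0 ff 0.0
```

```bash
python3 -m jog '[[[0.043,-0.036,0.003,0,0,0],[0.043,-0.036,0.003,0,0,0],[0.043,-0.036,0.003,0,0,0],[0.043,-0.036,0.003,0,0,0],[0.043,-0.036,0.003,0,0,0],[0.043,-0.036,0.003,0,0,0],[0.043,-0.036,0.003,0,0,0],[0.043,-0.036,0.003,0,0,0],[0.043,-0.036,0.003,0,0,0],[0.043,-0.036,0.003,0,0,0],[0.043,-0.036,0.003,0,0,0],[0.043,-0.036,0.003,0,0,0]]]' 0.0; python3 go.py .553 -.021 .1 -.1
```

```text
clock: 1.75
tool_pos: [0.5513, -0.0227, 0.2026]
eef_rot: [0.988, 0.156, 0.0, 0.0]
contact_force: [0.9, -0.8, 0.6]
opening: 0.005
finger_force: 0.0
pos [ 0.5513 -0.0227  0.2026] yaw 0.314 q [ 0.01  0.64 -0.09  1.83  0.08  0.67 -1.38] t 1.75
shift [ 0.0021 -0.0011  0.1026] turn [ 3.000e-04 -2.000e-04  4.139e-01] F [ 0.9 -0.8  0.6] open 0.005 ff 0.0
```

```bash
python3 -m jog '[[[0.002,-0.001,0.014,0,0,-0.165],[0,0,0.015,0,0,-0.165],[0,0,0.015,0,0,-0.165],[0,0,0.015,0,0,-0.165],[0,0,0.015,0,0,-0.165],[0,0,0.015,0,0,-0.165],[0,0,0.014,0,0,-0.165],[0,0,0.005,0,0,0],[0,0,0.003,0,0,0],[0,0,0.003,0,0,0]]]' 0.0; python3 go.py .553 -.021 .078 1.47
```

```text
clock: 3.0
tool_pos: [0.5524, -0.0227, 0.089]
eef_rot: [0.743, 0.67, 0.0, 0.0]
contact_force: [0.1, -0.8, 0.3]
opening: 0.004
finger_force: 0.0
pos [ 0.5524 -0.0227  0.089 ] yaw 1.467 q [ 0.15  0.83 -0.32  1.9   0.52  0.49 -0.65] t 3.0
shift [0.0017 0.0004 0.011 ] turn [ 0.001   0.0002 -0.0026] F [ 0.1 -0.8  0.3] open 0.004 ff 0.0
```

```bash
python3 -m jog '[[[0.0015,0,0.002,0,0,0],[0,0,0.003,0,0,0],[0,0,0.003,0,0,0],[0,0,0.003,0,0,0],[0,0,0.001,0,0,0],[0,0,0,0,0,0]]]'; python3 go.py .553 -.021 .078 1.47
```

```text
clock: 3.75
tool_pos: [0.5525, -0.0211, 0.0792]
eef_rot: [0.742, 0.67, 0.0, 0.001]
contact_force: [-5.5, 0.2, 25.2]
opening: 0.006
finger_force: 12.4
pos [ 0.5525 -0.0211  0.0792] yaw 1.469 q [ 0.14  0.85 -0.31  1.9   0.53  0.47 -0.66] t 3.75
shift [0.0002 0.0005 0.0012] turn [ 0.0021  0.0008 -0.0012] F [-5.5  0.2 25.2] open 0.006 ff 12.384184244438075
```

```bash
python3 -m jog '[[[0,0,-0.06,0,0,0],[0,0,-0.06,0,0,0],[0.05,-0.0175,0,0,0,0],[0.05,-0.0175,0,0,0,0],[0.05,-0.0175,0,0,0,0],[0.05,-0.0175,0,0,0,0],[0.05,-0.0175,0,0,0,0],[0.05,-0.0175,0,0,0,0],[0.05,-0.0175,0,0,0,0],[0,0,0,0,0,-0.17],[0,0,0,0,0,-0.17],[0,0,0,0,0,-0.17]]]' 0.044; python3 -m jog '[[[0,0,0,0,0,-0.17],[0,0,0.01,0,0,-0.17],[0,0,0.01,0,0,-0.17],[0,0,0.01,0,0,-0.17],[0,0,0.02,0,0,-0.17],[0,0,0.02,0,0,-0.17],[0,0,0,0,0,0]]]'; python3 go.py .465 .3385 .075 2.983
python3 - <<'E'
from ov import *
im=np.zeros((440,800,3),np.uint8)
s=snap('top');t=snap('scene')
lid=(.465,.3385,.024);btn=(.553,-.021,.079)
pol=[(bar(lid,-.158,.054),(255,0,255))];pb=[(circ(btn,.02),(0,255,255))]
A=over(t,pol,(200,240,280,325),5,0);B=over(t,pb,(270,185,325,230),6,0)
im[:425,:400]=A;im[:270,420:750]=B
cv2.imwrite('pics/ov2.png',im)
E
```

```text
clock: 5.25
tool_pos: [0.4656, 0.3394, 0.1962]
eef_rot: [0.547, 0.837, -0.0, 0.0]
contact_force: [-0.5, -0.4, 0.1]
opening: 0.497
finger_force: 0.0
clock: 6.12
tool_pos: [0.4651, 0.3383, 0.125]
eef_rot: [0.072, 0.997, -0.001, -0.001]
contact_force: [0.2, -0.5, -0.0]
opening: 0.497
finger_force: 0.0
pos [0.4651 0.3383 0.125 ] yaw 2.997 q [-0.3   0.88 -0.73  1.8   0.8   0.8  -0.02] t 6.125
shift [0.     0.0003 0.05  ] turn [-0.0026 -0.0027  0.0138] F [ 0.2 -0.5 -0. ] open 0.497 ff 0.0
```

View pics/ov2.png

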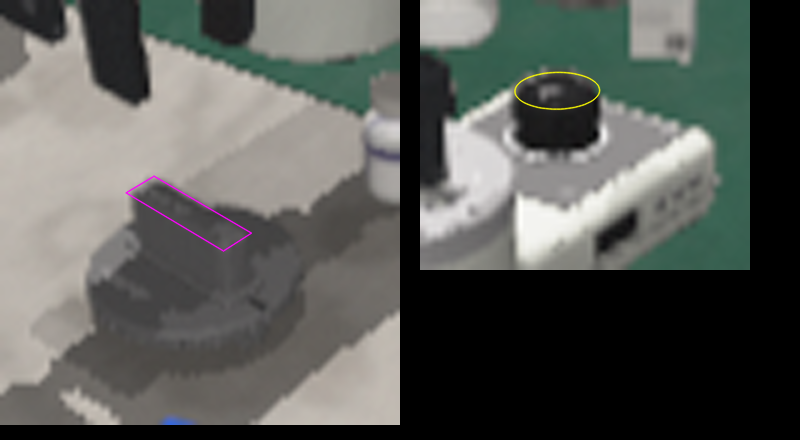

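The button is latched: its top matches the 79 mm ring at crop (557,90). The lid bar matches at crop (190,213). I'll descend and grip.

```bash
python3 -m jog '[[[0,0,0.04,0,0,0.014],[0,0,0.03,0,0,0],[0,0,0.015,0,0,0],[0,0,0.01,0,0,0],[0,0,0,0,0,0]]]' 0.044; python3 -m jog '[[[0,0,0,0,0,0],[0,0,0,0,0,0],[0,0,0,0,0,0],[0,0,0,0,0,0]]]' 0.0 35;  python3 go.py .566 .1075 .12 3.04
```

```text
clock: 6.85
tool_pos: [0.4661, 0.3397, 0.0319]
eef_rot: [0.079, 0.997, 0.0, 0.0]
contact_force: [-0.1, 0.8, 0.3]
opening: 0.497
finger_force: 0.0
clock: 7.35
tool_pos: [0.4662, 0.3395, 0.0321]
eef_rot: [0.078, 0.997, 0.0, 0.0]
contact_force: [-0.5, 0.3, 2.3]
opening: 0.174
finger_force: 35.0
pos [0.4662 0.3395 0.0321] yaw 2.985 q [-0.37  1.   -0.61  1.83  0.96  0.63 -0.16] t 7.35
shift [-0.1349 -0.2135 -0.0879] turn [ 0.0004  0.0006 -0.0554] F [-0.5  0.3  2.3] open 0.174 ff 34.998728362843394
```

```bash
python3 -m jog '[[[0,0,-0.03,0,0,0],[0,0,-0.05,0,0,0],[0,0,-0.05,0,0,0],[-0.015,-0.0235,-0.01,0,0,0],[-0.03,-0.0475,0,0,0,0],[-0.03,-0.0475,0,0,0,0],[-0.03,-0.0475,0,0,0,0],[-0.02,-0.0315,0,0,0,0],[-0.01,-0.016,0.01,0,0,-0.028],[0,0,0.015,0,0,-0.028],[0,0,0.01,0,0,0],[0,0,0,0,0,0]]]'; python3 go.py .566 .1075 .103 3.04
python3 - <<'E'
from ov import *
im=np.zeros((560,800,3),np.uint8)
s=snap('top');t=snap('scene')
p=get_state()['tool_pos'];b=p[2]-.032;c=p[:2];print(p)
col=(.5662,.1075,.085)
pol=[(circ((*c,b+.024),.046),(0,255,0)),(bar(c,-.1,b+.054),(255,0,255)),(circ(col,.06),(0,0,255)),(circ((*c,b),.029),(255,255,0)),(bar(c,-.1,b+.002,.0385,.0065),(255,255,0))]
im[:,:400]=over(t,pol,(232,165,297,256),6.2,0)[:560,:400]
A=over(s,pol,(240,155,302,217),6.4,0);im[:A.shape[0],402:402+A.shape[1]]=A[:,:398]
cv2.imwrite('pics/ov3.png',im)
E
```

```text
clock: 8.85
tool_pos: [0.5647, 0.1088, 0.1358]
eef_rot: [0.049, 0.999, 0.0, -0.001]
contact_force: [-0.2, -0.1, -1.5]
opening: 0.179
finger_force: 35.0
pos [0.5647 0.1088 0.1358] yaw 3.043 q [ 0.16  0.88 -0.79  1.79  0.82  0.84  0.45] t 8.85
shift [-0.0015 -0.0012  0.0328] turn [ 0.     -0.0021  0.0033] F [-0.2 -0.1 -1.5] open 0.179 ff 34.99891486018896
[0.56559654 0.10882168 0.13685063]
```

View pics/ov3.png

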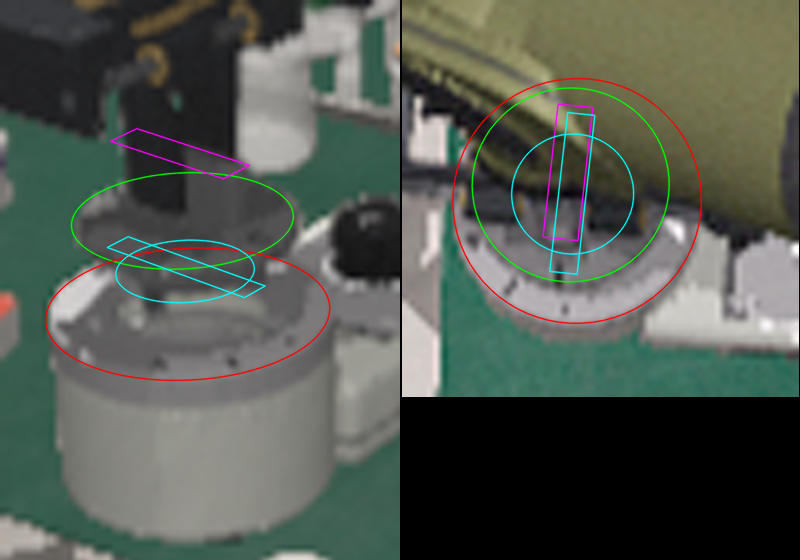

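The lid hangs level over the collar, and in both views its flange sits about where the overlay predicts. The scene view shows the same 1–2 px offset on lid and collar, so they agree relative to each other. I'll lower it.

```bash
python3 -m jog '[[[-0.002,-0.001,0.005,0,0,0],[0,0,0.008,0,0,0],[0,0,0.006,0,0,0],[0,0,0.004,0,0,0],[0,0,0,0,0,0]]]'; python3 go.py .566 .1075 .101 3.04
```

```text
clock: 9.57
tool_pos: [0.5676, 0.1062, 0.1133]
eef_rot: [0.05, 0.999, -0.0, -0.0]
contact_force: [0.2, -0.8, -0.9]
opening: 0.181
finger_force: 35.0
pos [0.5676 0.1062 0.1133] yaw 3.041 q [ 0.16  0.91 -0.76  1.8   0.86  0.8   0.42] t 9.575
shift [0.0017 0.0012 0.0123] turn [-0.0003 -0.0006  0.0008] F [ 0.2 -0.8 -0.9] open 0.181 ff 34.99887194484472
```

```bash
python3 -m jog '[[[0.0005,0.0005,0.003,0,0,0],[0,0,0.003,0,0,0],[0,0,0.003,0,0,0],[0,0,0.002,0,0,0],[0,0,0.002,0,0,0],[0,0,0.001,0,0,0],[0,0,0,0,0,0]]]'; python3 go.py .566 .1075 .101 3.04
```

```text
clock: 10.45
tool_pos: [0.5674, 0.1068, 0.1011]
eef_rot: [0.05, 0.999, -0.0, 0.001]
contact_force: [-3.0, -1.6, 10.8]
opening: 0.175
finger_force: 35.0
pos [0.5674 0.1068 0.1011] yaw 3.041 q [ 0.15  0.92 -0.74  1.81  0.88  0.78  0.4 ] t 10.45
shift [0.0015 0.0006 0.0001] turn [-0.0008  0.0011  0.0008] F [-3.  -1.6 10.8] open 0.175 ff 35.00055902637541
```

Seated, at exactly the expected height. I'll release it and go to the button.

```bash
python3 -m jog '[[[0,0,-0.0005,0,0,0],[0,0,0,0,0,0],[0,0,0,0,0,0],[0,0,0,0,0,0],[0,0,-0.02,0,0,0],[0,0,-0.04,0,0,0],[0,0,-0.05,0,0,0]]]' 0.034; python3 -m jog '[[[0.0005,-0.043,0,0,0,0],[0.0005,-0.043,0,0,0,0],[0.0005,-0.043,0,0,0,0],[0,0,0,0,0,0.177],[0,0,0,0,0,0.177],[0,0,0,0,0,0.177],[0,0,0.02,0,0,0.177],[0,0,0.02,0,0,0.177],[0,0,0.02,0,0,0.177],[0,0,0.01,0,0,0.177],[0,0,0,0,0,0]]]' 0.065; python3 go.py .5525 -.021 .062 1.8
python3 - <<'E'
from ov import *
im=np.zeros((560,800,3),np.uint8)
s=snap('top');t=snap('scene')
c=(.5662,.1075);b=.069;btn=(.553,-.021,.079)
pol=[(circ((*c,b+.024),.046),(0,255,0)),(bar(c,-.1,b+.054),(255,0,255)),(circ(btn,.02),(0,255,255))]
A=over(t,pol,(232,165,330,256),5,0);im[:A.shape[0],:400]=A[:,:400]
A=over(s,pol,(240,155,330,217),4.4,0);im[:A.shape[0],402:402+A.shape[1]]=A[:,:398]
cv2.imwrite('pics/ov4.png',im)
E
```

```text
clock: 11.32
tool_pos: [0.5669, 0.1068, 0.212]
eef_rot: [0.05, 0.999, 0.0, -0.001]
contact_force: [1.4, 0.4, -0.9]
opening: 0.388
finger_force: 0.0
clock: 12.7
tool_pos: [0.5529, -0.021, 0.1408]
eef_rot: [0.62, 0.785, -0.0, 0.0]
contact_force: [-0.8, -0.1, 0.4]
opening: 0.737
finger_force: 0.0
pos [ 0.5529 -0.021   0.1408] yaw 1.804 q [ 0.23  0.77 -0.47  1.86  0.56  0.64 -0.35] t 12.7
shift [ 0.0001 -0.0004  0.0788] turn [0.0001 0.0002 0.0044] F [-0.8 -0.1  0.4] open 0.737 ff 0.0
```

View pics/ov4.png

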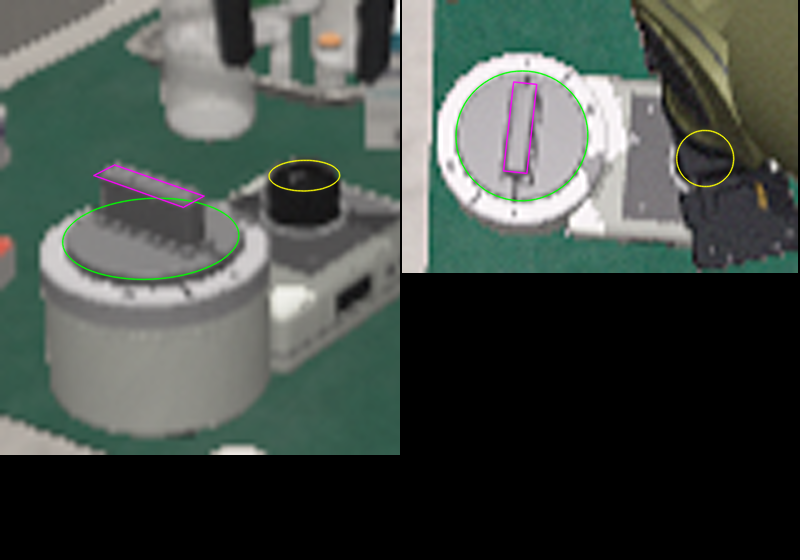

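The lid is seated flat, matching the overlay in both views, and the button is still down. I'll grip the head.

```bash
python3 -m jog '[[[0,0,0.04,0,0,0],[0,0,0.025,0,0,0],[0,0,0.012,0,0,0],[0,0,0,0,0,0]]]' 0.065; python3 -m jog '[[[0,0,0,0,0,0],[0,0,0,0,0,0],[0,0,0,0,0,0],[0,0,0,0,0,0]]]' 0.0 25; python3 go.py .5525 -.021 .062 1.1
```

```text
clock: 13.3
tool_pos: [0.553, -0.0213, 0.0633]
eef_rot: [0.62, 0.784, 0.0, -0.0]
contact_force: [0.5, 1.2, 0.3]
opening: 0.739
finger_force: 0.0
clock: 13.8
tool_pos: [0.5554, -0.0209, 0.064]
eef_rot: [0.621, 0.784, 0.002, 0.002]
contact_force: [5.8, 0.7, -1.3]
opening: 0.444
finger_force: 25.0
pos [ 0.5554 -0.0209  0.064 ] yaw 1.802 q [ 0.17  0.89 -0.37  1.9   0.66  0.48 -0.44] t 13.8
shift [ 0.0006 -0.0029  0.002 ] turn [ 0.0049 -0.0019  0.7017] F [ 5.8  0.7 -1.3] open 0.444 ff 25.001158118247986
```

```bash
python3 -m jog '[[[0,0.002,0,0,0,0.06],[0,0,0,0,0,0.1],[0,0,0,0,0,0.12],[0,0,0,0,0,0.12],[0,0,0,0,0,0.12],[0,0,0,0,0,0.12],[0,0,0,0,0,0.06],[0,0,0,0,0,0]]]'; python3 go.py .5525 -.021 .062 1.1; python3 -m jog '[[[0,0,0,0,0,0],[0,0,0,0,0,0],[0,0,0,0,0,0],[0,0,-0.04,0,0,0],[0,0,-0.05,0,0,0],[0,0,-0.05,0,0,0]]]' 0.065
python3 - <<'E'
from ov import *
im=np.zeros((560,800,3),np.uint8)
s=snap('top');t=snap('scene')
c=(.5662,.1075);b=.069;btn=(.555,-.021,.087)
pol=[(circ((*c,b+.024),.046),(0,255,0)),(bar(c,-.1,b+.054),(255,0,255)),(circ(btn,.02),(0,255,255))]
A=over(t,pol,(232,165,330,256),5,0);im[:A.shape[0],:400]=A[:,:400]
A=over(s,pol,(240,155,330,217),4.4,0);im[:A.shape[0],402:402+A.shape[1]]=A[:,:398]
cv2.imwrite('pics/ov5.png',im)
E
python3 go.py .5662 .1072 .13 3.04
```

```text
clock: 14.8
tool_pos: [0.5563, -0.021, 0.0639]
eef_rot: [0.852, 0.524, 0.001, 0.001]
contact_force: [3.5, 0.9, 0.9]
opening: 0.445
finger_force: 25.0
pos [ 0.5563 -0.021   0.0639] yaw 1.103 q [ 0.08  0.87 -0.2   1.9   0.4   0.41 -0.9 ] t 14.8
shift [-0.0017 -0.0034  0.0019] turn [ 0.0029 -0.0012  0.0028] F [3.5 0.9 0.9] open 0.445 ff 25.000032484531403
clock: 15.55
tool_pos: [0.5539, -0.021, 0.2043]
eef_rot: [0.852, 0.524, -0.001, -0.0]
contact_force: [-0.0, -0.4, -0.2]
opening: 0.737
finger_force: 0.0
pos [ 0.5576 -0.0206  0.208 ] yaw 1.102 q [ 0.15  0.65 -0.33  1.81  0.3   0.72 -0.81] t 15.65
shift [ 0.1175 -0.0507  0.0781] turn [ 0.0097  0.0045 -1.9384] F [0.  0.1 0.9] open 0.739 ff 0.0
```

View pics/ov5.png

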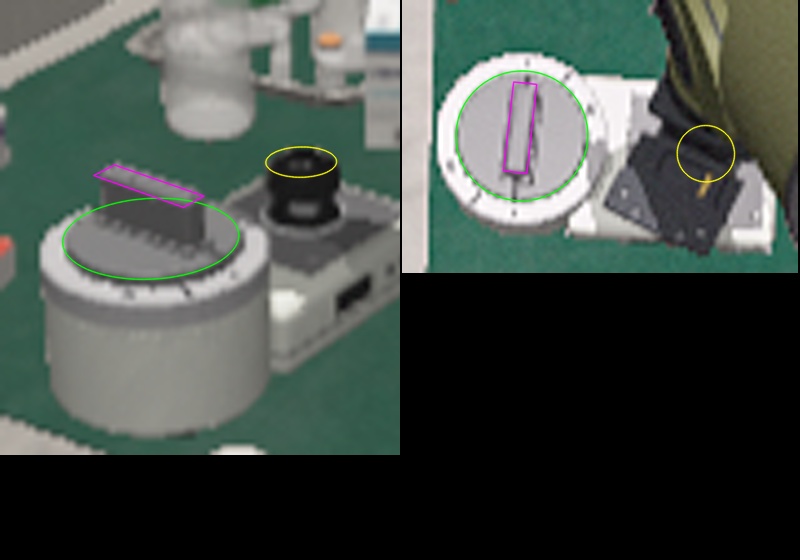

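The button is out: its top matches the 87 mm ring at crop (301,162). The lid is unmoved, so I'll return to it.

```bash
python3 -m jog '[[[0.039,-0.017,0,0,0,0],[0.039,-0.017,0,0,0,0],[0.039,-0.017,0,0,0,0],[0,0,0,0,0,-0.176],[0,0,0,0,0,-0.176],[0,0,0,0,0,-0.176],[0,0,0,0,0,-0.176],[0,0,0,0,0,-0.176],[0,0,0,0,0,-0.176],[0,0,0,0,0,-0.176],[0,0,0,0,0,-0.176],[0,0,0,0,0,-0.176]]]' 0.036; python3 -m jog '[[[0,0,0.03,0,0,-0.176],[0,0,0.02,0,0,-0.176],[0,0,0.01,0,0,0],[0,0,0,0,0,0]]]'; python3 go.py .567 .107 .102 3.041
```

```text
clock: 17.15
tool_pos: [0.5613, 0.1061, 0.2021]
eef_rot: [0.223, 0.975, -0.001, -0.001]
contact_force: [0.4, -0.3, 0.4]
opening: 0.413
finger_force: 0.0
clock: 17.65
tool_pos: [0.5616, 0.1063, 0.1424]
eef_rot: [0.053, 0.999, -0.0, -0.001]
contact_force: [-0.5, -0.2, 0.6]
opening: 0.409
finger_force: 0.0
pos [0.5616 0.1063 0.1424] yaw 3.035 q [ 0.17  0.86 -0.78  1.8   0.8   0.84  0.45] t 17.65
shift [-0.0054  0.0013  0.0404] turn [-0.0007 -0.0018 -0.0057] F [-0.5 -0.2  0.6] open 0.409 ff 0.0
```

```bash
python3 -m jog '[[[-0.005,0.001,0.01,0,0,-0.006],[0,0,0.02,0,0,0],[0,0,0.01,0,0,0],[0,0,0,0,0,0]]]'; python3 -m jog '[[[0,0,0,0,0,0],[0,0,0,0,0,0],[0,0,0,0,0,0],[0,0,0,0,0,0]]]' 0.0 35; python3 go.py .567 .107 .102 2.49
```

```text
clock: 18.15
tool_pos: [0.5665, 0.1067, 0.102]
eef_rot: [0.049, 0.999, -0.0, -0.001]
contact_force: [0.8, -0.1, 0.4]
opening: 0.405
finger_force: 0.0
clock: 18.65
tool_pos: [0.5676, 0.1071, 0.1037]
eef_rot: [0.049, 0.999, 0.0, 0.0]
contact_force: [-0.1, -0.6, 2.6]
opening: 0.173
finger_force: 35.0
pos [0.5676 0.1071 0.1037] yaw 3.044 q [ 0.14  0.92 -0.74  1.8   0.87  0.78  0.41] t 18.65
shift [ 0.0006 -0.0001  0.0017] turn [5.000e-04 8.000e-04 5.537e-01] F [-0.1 -0.6  2.6] open 0.173 ff 34.99943934381008
```

```bash
python3 -m jog '[[[0,0,0.001,0,0,0.05],[0,0,0,0,0,0.06],[0,0,0,0,0,0.08],[0,0,0,0,0,0.08],[0,0,0,0,0,0.08],[0,0,0,0,0,0.08],[0,0,0,0,0,0.06],[0,0,0,0,0,0.06],[0,0,0,0,0,0],[0,0,0,0,0,0]]]'
python3 go.py .567 .107 .102 2.49
python3 - <<'E'
from ov import *
im=np.zeros((560,800,3),np.uint8)
print(get_state()['moment'])
s=snap('top');t=snap('scene')
c=(.5662,.1075);b=.069;btn=(.555,-.021,.087)
pol=[(circ((*c,b+.024),.046),(0,255,0)),(bar(c,-.65,b+.054),(255,0,255)),(circ(btn,.02),(0,255,255))]
A=over(t,pol,(232,165,330,256),5,0);im[:A.shape[0],:400]=A[:,:400]
A=over(s,pol,(240,155,330,217),4.4,0);im[:A.shape[0],402:402+A.shape[1]]=A[:,:398]
cv2.imwrite('pics/ov6.png',im)
E
```

```text
clock: 19.9
tool_pos: [0.5679, 0.1067, 0.1037]
eef_rot: [0.318, 0.948, -0.0, 0.001]
contact_force: [-1.1, -2.1, 10.0]
opening: 0.179
finger_force: 35.0
pos [0.5679 0.1067 0.1037] yaw 2.494 q [ 0.08  0.88 -0.61  1.81  0.76  0.7  -0.04] t 19.9
shift [ 0.0009 -0.0003  0.0017] turn [0.0004 0.0021 0.0038] F [-1.1 -2.1 10. ] open 0.179 ff 35.004399083554745
[-0.34351764  0.21975316  0.0689084 ]
```

View pics/ov6.png

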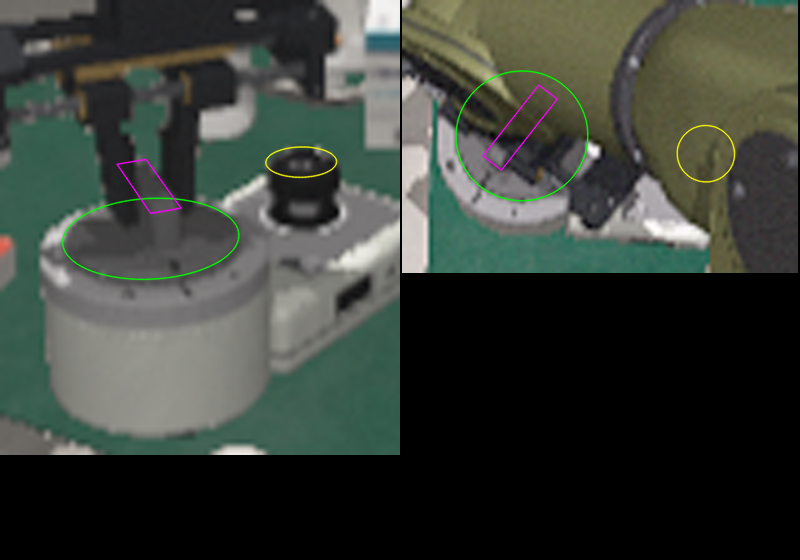

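The bar is turned to the mark: the overlay at crop (150,185) matches it. The spring moment is 0.07 N m, against 0.08 expected at the mark. The flange is down and the button is out, so I'll hand it in.

```bash
python3 -c "from plant import *; print(finish_job())"
```

```text
the job is handed in; nothing more can be done
None
```

I handed the job in at about 20 s, with the stop button latched, the lid fitted, the button released, and the lid gripped at about 0.55 rad on the pulse mark; `finish_job()` returned no verdict, so I don't know how it was judged.

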